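# Lock a breaker pack under the retaining bar of a test fixture

## Robot

A 6-joint arm with a two-finger parallel gripper is mounted at the origin on the work surface. World frame = base frame: x ahead of the robot, y to its left, z up, the work surface at z = 0. Lengths are in mm, angles in rad, forces in N, time in s.
With the tool pointing down it reaches from about 275 to 750 mm from the base axis. Payload 10.2 kg.
Tool frame: the origin (TCP) lies on the front face of the gripper's body, between the roots of the fingers; the fingertips stand 73 mm ahead of it and the grasp point (between the pads) lies 54 mm ahead of it; z points along the fingers, y is the line along which they close (so a half turn about z gives the same grasp; the last joint's range is limited). The gripper opens to 85 mm and grips with 20 to 120 N. Pads are 22 mm wide; open, the fingers measure 114 mm over their backs; the gripper's body (76 mm by 85 mm) begins 54 mm behind the grasp point. The pads swing forward as they close: fully open they stand 13 mm farther back than shut.
Start: joints at [1.024, 0.313, 1.498, -0, 1.331, -0.223], TCP at [167.053, 497.72, 303.894] pointing down, gripper open.
Joint ranges: [-2.94, 2.94], [-0.97, 2.17], [0.19, 2.56], [-1.23, 4.37], [0.02, 3.11], [-2.88, 2.88]. Speed limits (rad/s): [2.39, 2.39, 3.01, 3.14, 3.14, 3.14].

## Interface

Orientations are given as a unit quaternion [x, y, z, w].
In Python, from workcell import bot, fingers, kinematics, telemetry, imaging, ticket gives the robot as it stands. Calls block until the motion is done:
- bot.move_ptp(position, orientation): joint-space move of the TCP to a pose.
- bot.move_linear(position, max_speed=150, orientation=None, f_stop=None): straight line of the TCP; orientation=None keeps the orientation; max_speed is the mean speed in mm/s. With f_stop (N) it stops when the force on the tool has changed by that much, and returns True; else False.
- bot.set_joints(angles): joint-space move.
- fingers.command_gripper(opening, effort=None): finger opening in mm; effort is the grip in N (None keeps the last); returns when the fingers have stopped.
- bot.wait(seconds).
- kinematics.inverse_kinematics(position, orientation): joint angles nearest the present ones, or None.
- telemetry.read_state(): the state.
- imaging.capture(name): name is "side" or "top" or "wrist"; returns (picture, depth): 420x560x3 uint8, red, green, blue; 420x560 float32, mm along the optical axis (not along the pixel's ray), 0 where there is no reading.
- imaging.camera_info(name): a dict with "fov_y" (degrees; the focal length in pixels is half the picture's height over the tangent of half this angle, whatever the lens; pixels are square), "cx", "cy" (the principal point, pixels), "R" (3x3) and "t" (3): a world point X has camera coordinates R X + t; the wrist camera has in their place "hand_eye" (4x4, takes a point from camera to tool coordinates, whose origin is the TCP and whose axes are the flange's). Camera axes: x right, y down, z forward; pixel columns grow to the right and rows downward; lengths in mm; the calibration is good to about 2 mm. A picture is of the moment at which its call begins: read the wrist's pose just before it. camera_info takes no time and is no camera call.
A pose or a line that the arm cannot do raises bot.Unreachable and nothing moves.
- ticket.job_done(): hands the job in; it is judged then, once.
The state is a dict: "time_s": time; "joints": joint angles; "joint_vel": joint speeds; "joint_efforts": joint torques, N m; "ee_pos": TCP position; "eef_rot": TCP orientation; "contact_force": force on the tool from outside, world axes, zero at the start; "torque": the same for the moment, N m; "finger_gap": finger opening in mm; "grip_force": force on a finger pad.
Only numpy, scipy, OpenCV 4.12 (cv2) and the standard library are available. Lean on these libraries where they do the work, as an engineer would, in place of code of your own. Each camera call takes 0.05 s, during which the arm holds its last target. There are 200 camera calls.

## Task

Get the four-pole breaker pack ready for testing: push it back in the fixture until it sits squarely against the yellow back stop, then slide the steel retaining bar across the gap, over the pack's front shoulder, until its round end is fully home against the end stop on the other support. Finally swing the red keeper right round over the bar. Leave the spare breaker, the screwdriver and the meter where they are.

Things in the scene. Friction and masses are not known exactly. Their poses are not given: they have to be found in the camera images.
- fixture: Fixed test fixture; place and yaw vary. Origin on the bench under the middle of the nest, z up, x from the nest's open front to the back stop, y along the bar's path. Dark base plate x -125 to 65, y -120 to 210, 12 mm thick. Two aluminium supports, seats at z = 64, x -64 to -8, leave an 80 mm gap for the pack. (Sizes in mm, fixture frame, in all entries.)
- back_stop (a point): Face of the yellow back stop, x = 50, y = 0, z = 30 (stop is 76 wide, top at z = 48). The pack's back face goes flat against it.
- park_seat (a point): Inner edge of the parking support (x = -36, y = 40, z = 64), which runs from y = 40 to 210. On its seat two dark cheeks 7 mm high form a channel 36 mm wide, centred on x = -36, in which the bar starts.
- end_stop (a point): Foot of the yellow end stop's face on the receiving support (x = -36, y = -96, z = 64); the stop is 10 mm high. The receiving support runs from y = -40 to -108, with a like channel, flared and sloped at the side facing the gap. At its front it reaches x = -94 to carry the keeper.
- pack: White four-pole breaker, four red toggles, loose on the base plate (z = 12). 85 (x) x 72 (y) mm: shoulders front and back 48 high, 20 deep; nose between them 68 high (toggles 76). 0.45 kg. Origin: centre of underside; axes as the fixture's. Starts 30 to 60 mm short of the back stop, its nose then in the bar's way; home, its origin is at x = 7.5.
- bar: Steel retaining bar 200 (y) x 30 (x) x 10 mm, 0.5 kg, loose in the parking channel, its rear overhanging the support. Origin: mid-length, underside. Its -y end is round in plan; its +y end has a yellow upright tab 30 (x) x 6 mm, from 10 to 44 above the underside. Home, it spans both supports, origin at x = -36, y = 4, z = 64.
- bar_tab (a point): Middle of the outer (+y) face of the bar's yellow tab, 100 mm from the bar's origin along its +y and 27 mm above its underside.
- keeper (a joint): Angle (rad) of the red swivel keeper: 0 points along -y, clear of the bar; 1.571, its stop, points along +x, across the bar. Starts between 0 and 0.5, stays where left. Arm 16 wide, 6 thick, 69 from pivot to tip, underside at z = 76.5 (2.5 above the bar); vertical pivot at x = -80, y = -75. Seen from above it closes anticlockwise.
- keeper_pin (a point): Point on the axis of the keeper's black upright pin (14 mm diameter, 45 mm from the pivot, from z = 82.5 to 120.5), at z = 101.5.
- spare: Bystander: white two-pole breaker with two red toggles, 85 x 36 x 76 mm, origin at the centre of its underside.
- driver: Bystander: screwdriver 190 mm long, lying on the bench.
- meter: Bystander: yellow hand meter 150 x 75 x 36 mm (42 with its dial), origin at the centre of its underside.
Things that resemble listed ones, but are neither listed nor needed, are in the scene too. What is shaped like the pack but purple is not meant.

How it is judged:
By the outcome, as a careful person would: the job done as asked, in the order asked, and still so for the second after the job is handed in, with the robot touching nothing.
It also fails if it takes over 61 s, if anything falls off the work surface, if the arm or the gripper's body presses on something with over 40 N, if the wrist force passes 120 N, or if a joint passes its speed limit or range.

## Working session

There is one attempt and no reset: what is moved stays moved. The work goes in short steps, each a Python script; the robot and the scene stay as the last script left them, time stands still between calls to the robot, and variables do not carry over. Pictures are saved under pics/ and viewed, at most 10 in all, crops included, and the job is handed in when it is done.

```bash
mkdir -p pics; ls; python3 - <<'E'
from workcell import bot, fingers, kinematics, telemetry, imaging, ticket
import cv2,numpy as np
for n in ("top","side"):
    p,d=imaging.capture(n); np.savez(f"{n}0.npz",p=p,d=d); cv2.imwrite(f"pics/{n}0.png",p[:,:,::-1])
    i=imaging.camera_info(n); print(n,i)
print(imaging.camera_info("wrist")); s=telemetry.read_state(); print(s)
E
```

```text
pics
top {'fov_y': 45.590904528550546, 'cx': 270.52875632007886, 'cy': 212.4195801066744, 'R': array([[-0.01345845, -0.9998526 ,  0.01066047],
       [-0.99235772,  0.01204821, -0.12280472],
       [ 0.12265818, -0.01223176, -0.9923736 ]]), 't': array([  26.62332152,  515.04008262, 1767.52574626])}
side {'fov_y': 50.68901731807334, 'cx': 275.84982874889647, 'cy': 210.1751857171348, 'R': array([[ 0.90554007, -0.42403486, -0.01384267],
       [-0.31277861, -0.64519308, -0.697062  ],
       [ 0.28664739,  0.63554726, -0.71687722]]), 't': array([-412.50792221,  217.08384087, 1175.51701733])}
{'fov_y': 64.57904152643293, 'cx': 282.8353861129317, 'cy': 211.03795123134867, 'hand_eye': array([[-3.80369817e-04, -9.51486550e-01, -3.07690103e-01,
         7.96375984e+01],
       [ 9.99999923e-01, -3.32543240e-04, -2.07869434e-04,
        -1.92999989e-01],
       [ 9.54647069e-05, -3.07690159e-01,  9.51486604e-01,
        -6.95609246e+01],
       [ 0.00000000e+00,  0.00000000e+00,  0.00000000e+00,
         1.00000000e+00]])}
{'time_s': 0.1, 'joints': array([ 1.02361249e+00,  3.13428278e-01,  1.49836207e+00, -2.87195718e-05,
        1.33098975e+00, -2.23406213e-01]), 'joint_vel': array([ 0.00053143, -0.00124467, -0.00079391,  0.00087766, -0.00130876,
       -0.00019938]), 'joint_efforts': array([ 4.00361430e-03, -4.12897789e+01, -2.60141641e+01, -1.02413617e-04,
        2.95557715e-03, -1.41478841e-05]), 'ee_pos': array([166.97173405, 497.58873767, 303.37437274]), 'eef_rot': array([ 1.61179206e-01,  9.86924977e-01, -5.55436703e-04, -2.10215779e-04]), 'contact_force': array([0.66869425, 0.0063556 , 0.83819255]), 'torque': array([-0.0290569 ,  0.00568867, -0.00532393]), 'grip_force': 0.0, 'finger_gap': 85.58009812672556}
```

View pics/top0.png

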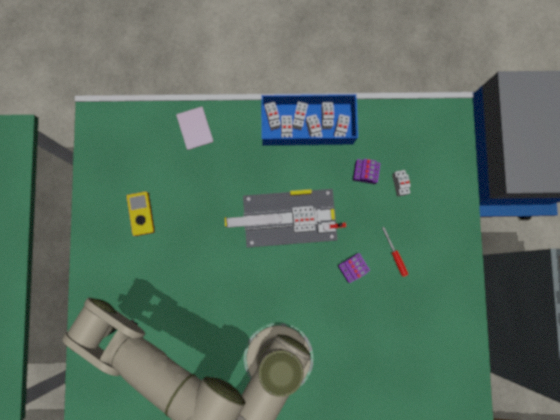

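View pics/side0.png

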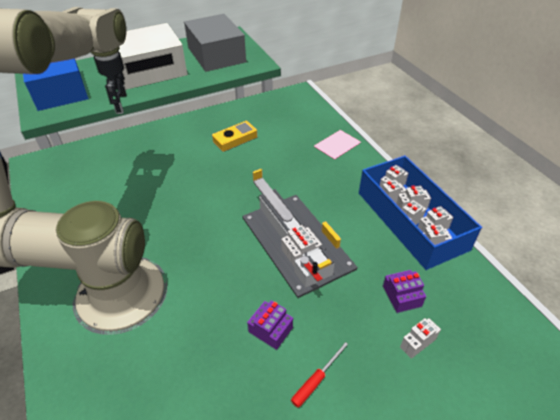

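The breaker pack I want is the white four-toggle one in the fixture, at top px (304,218). These could be mistaken for it:
- purple packs at (367,171) and (354,267)
- white two-pole spare at (403,183)
- small breakers in the blue bin, around (287,125)

The bar is at (265,220) with its tab at (228,222). The keeper is at (335,226). I'll get a coarse fixture pose from the plate, then look from close by.

```bash
cat > h.py <<'E'
from workcell import bot, fingers, kinematics, telemetry, imaging, ticket
import cv2,numpy as np
from scipy.spatial.transform import Rotation as Ro
def cam(n,st=None):
    i=imaging.camera_info(n); f=210/np.tan(np.radians(i['fov_y']/2))
    if n=='wrist':
        T=np.eye(4);T[:3,:3]=Ro.from_quat(st['eef_rot']).as_matrix();T[:3,3]=st['ee_pos'];T=T@i['hand_eye']
    else:
        T=np.eye(4);T[:3,:3]=i['R'];T[:3,3]=i['t'];T=np.linalg.inv(T)
    return f,i['cx'],i['cy'],T
def on_plane(c,u,v,z):
    f,cx,cy,T=c; u=np.asarray(u,float);v=np.asarray(v,float)
    r=np.stack([(u-cx)/f,(v-cy)/f,np.ones_like(u)],-1)@T[:3,:3].T
    return T[:3,3]+r*((z-T[2,3])/r[...,2])[...,None]
def cloud(c,d):
    f,cx,cy,T=c; v,u=np.indices(d.shape)
    return np.stack([(u-cx)/f*d,(v-cy)/f*d,d],-1)@T[:3,:3].T+T[:3,3]
def proj(c,X):
    f,cx,cy,T=c; p=(np.asarray(X)-T[:3,3])@T[:3,:3]
    return p[...,:2]/p[...,2:]*f+[cx,cy]
def down(a): # tool down, tool y axis along world angle a
    y=np.array([np.cos(a),np.sin(a),0]);z=np.array([0,0,-1.])
    return Ro.from_matrix(np.stack([np.cross(y,z),y,z],1)).as_quat()
def look(name):
    st=telemetry.read_state(); p,d=imaging.capture('wrist'); cv2.imwrite(f'pics/{name}.png',p[:,:,::-1])
    np.savez(name+'.npz',p=p,d=d,pos=st['ee_pos'],rot=st['eef_rot']); return cam('wrist',st),p,d
E
python3 - <<'E'
from h import *
D=np.load('top0.npz');p=D['p'].astype(int);c=cam('top')
m=((p.max(2)<110)&(p.max(2)-p.min(2)<22)).astype(np.uint8); m[:180]=0;m[255:]=0;m[:,:235]=0;m[:,345:]=0
m=cv2.morphologyEx(m,cv2.MORPH_CLOSE,np.ones((25,25)))
v,u=np.nonzero(m);P=on_plane(c,u,v,12)
r=cv2.minAreaRect(P[:,:2].astype(np.float32));print(r)
y=on_plane(c,[290,311],[192,191],48);print(y,on_plane(c,228.,222.,100.))
print(Ro.from_quat(telemetry.read_state()['eef_rot']).as_matrix().round(2))
ctr=np.array(r[0]); 
for a in (-np.pi/2,np.pi/2):
  print(a,kinematics.inverse_kinematics([ctr[0]-110,ctr[1],420],down(a)))
E
```

```text
((499.013671875, -59.30894470214844), (188.8244171142578, 349.484619140625), 3.72458815574646)
[[ 586.26376227  -50.60848552   48.        ]
 [ 589.01658014 -126.08848194   48.        ]] [475.35296028 168.09512765 100.        ]
[[-0.95  0.32 -0.  ]
 [ 0.32  0.95 -0.  ]
 [ 0.   -0.   -1.  ]]
-1.5707963267948966 [-4.51321858e-01 -4.96095233e-02  1.61527510e+00 -4.44089210e-16
  1.57592708e+00  1.11947447e+00]
1.5707963267948966 [-4.51321858e-01 -4.96095233e-02  1.61527510e+00 -4.44089210e-16
  1.57592708e+00 -2.02211818e+00]
```

```bash
python3 - <<'E'
from h import *
bot.move_ptp([455,-40,380],down(np.pi/2))
c,p,d=look('w1'); print(telemetry.read_state()['time_s'],telemetry.read_state()['ee_pos'])
E
```

```text
2.35 [455.03311302 -39.45806507 379.95355403]
```

View pics/w1.png

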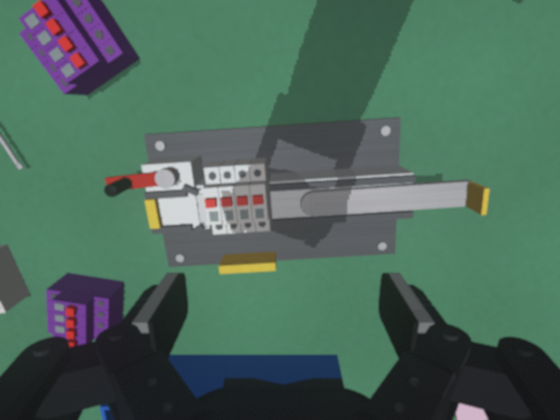

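The wrist view shows the white pack at (236,200), the round end of the bar at (302,203) and its tab at (485,200). The keeper pivot is at (166,178), its pin at (118,186), the back stop at (247,264) and the end stop at (152,214). The purple decoys are at (80,45) and (85,310). Next I'll get metric poses from the depth data.

```bash
cat > fit.py <<'E'
from h import *
def load(n):
    D=np.load(n+'.npz'); return cam('wrist',{'ee_pos':D['pos'],'eef_rot':D['rot']}),D['p'].astype(int),D['d']
def rect(X,m): 
    r=cv2.minAreaRect(X[m][:,:2].astype(np.float32)); return np.round(r[0],1),np.round(r[1],1),round(r[2],2),int(m.sum())
E
python3 - <<'E'
from fit import *
c,p,d=load('w1');X=cloud(c,d);z=X[...,2];ok=d>0
v,u=np.indices(d.shape); h,s,V=cv2.split(cv2.cvtColor(p.astype(np.uint8),cv2.COLOR_RGB2HSV).astype(int))
win=ok&(u>100)&(u<500)&(v>100)&(v<280)
print('bench z',np.median(z[ok&(v>330)&(u<400)&(u>200)]) , np.median(z[(u>440)&(u<550)&(v>20)&(v<100)]))
# plate
Pc=on_plane(c,[146,399,394,168,160,386,180,382],[134,118,253,266,146,131,258,246],12.);print('corners/screws\n',Pc[:,:2].round(1))
pl=win&(abs(z-12)<4)&(s<70)
print('plate',rect(X,pl),np.median(z[pl]))
yel=win&(h>18)&(h<32)&(s>130)
for nm,b in(('back',yel&(v>245)),('end',yel&(u<180)),('tab',yel&(u>450))):
    zt=np.percentile(z[b],90);t=b&(z>zt-4);print(nm,zt.round(1),rect(X,t))
for nm,lo,hi,a,b in(('bar',69,79,285,465),('nose',76,84,195,275),('shoulder',56,64,190,275)):
    t=win&(z>lo)&(z<hi)&(u>a)&(u<b); t=cv2.morphologyEx(t.astype(np.uint8),cv2.MORPH_OPEN,np.ones((3,3)))>0
    print(nm,rect(X,t),np.median(z[t]).round(1))
b=win&(V<60)&(u<135)&(z>105);print('pin',rect(X,b),z[b].max(),np.median(X[b],0))
t=win&(u>150)&(u<182)&(v>165)&(v<190)&(z>80);print('pivot',rect(X,t),np.median(z[t]))
E
```

```text
bench z 39.15445533390283 -0.3036226529254691
corners/screws
 [[ 412.7 -215.6]
 [ 392.7  108. ]
 [ 580.4  121. ]
 [ 601.3 -207.2]
 [ 427.9 -199.3]
 [ 408.8   93. ]
 [ 588.4 -188.5]
 [ 569.4  102.7]]
plate (array([497.9, -49.1]), array([190.8, 330.7]), 3.67, 16947) 11.808614303491993
back 48.4 (array([585.3, -88.1]), array([11.9, 74.3]), 3.26, 449)
end 74.7 (array([ 500.5, -195.4]), array([34.8, 11.7]), 3.57, 282)
tab 108.3 (array([475.2, 176.6]), array([28.9,  6.8]), 6.07, 181)
bar (array([483.9,  68.6]), array([ 52.7, 212.1]), 3.75, 5796) 73.2
nose (array([487.6, -95.1]), array([45.8, 72.2]), 4.4, 1914) 79.9
shoulder (array([ 488. , -101.7]), array([ 85.9, 103.7]), 3.25, 1989) 60.0
pin (array([ 458.9, -214.5]), array([11.1, 10.5]), 79.84, 169) 122.01669905898399 [ 458.38136687 -212.82142603  118.9453395 ]
pivot (array([ 454.9, -174.4]), array([27.6, 21.5]), 85.4, 401) 85.85843400865872
```

```bash
cat >> h.py <<'E'
psi=np.radians(3.63);O=np.array([530.7,-92.1])
def W(x,y,z): return [O[0]+x*np.cos(psi)-y*np.sin(psi),O[1]+x*np.sin(psi)+y*np.cos(psi),z]
def F(p): d=np.asarray(p)[:2]-O; return np.array([d[0]*np.cos(psi)+d[1]*np.sin(psi),-d[0]*np.sin(psi)+d[1]*np.cos(psi),p[2]]).round(1)
def rep(*a): s=telemetry.read_state();print(*a,round(s['time_s'],2),'F',F(s['ee_pos']),'f',s['contact_force'].round(1),'gap',round(s['finger_gap'],1))
E
python3 - <<'E'
from h import *
q=down(psi+np.pi/2)
fingers.command_gripper(28,30)
bot.move_ptp(W(-128,0,200),q); bot.move_linear(W(-128,0,103),150); rep('low')
r=bot.move_linear(W(-60,0,103),80,f_stop=15); rep('push1',r)
if not r: r=bot.move_linear(W(-40,0,103),25,f_stop=18); rep('push2',r)
bot.move_linear(W(-128,0,103),150);bot.move_ptp(W(-100,0,380),q)
look('w2');rep()
E
```

```text
low 4.54 F [-127.4   -0.2  103.8] f [ 0.  -0.9  0.7] gap 28.1
push1 False 5.54 F [-60.1   0.  103. ] f [0.  0.4 0.3] gap 27.8
push2 True 6.15 F [-4.580e+01  1.000e-01  1.026e+02] f [ 0.8 -0.1 -0.5] gap 28.1
7.97 F [-100.    -0.   378.4] f [0.4 0.  0.2] gap 28.3
```

View pics/w2.png

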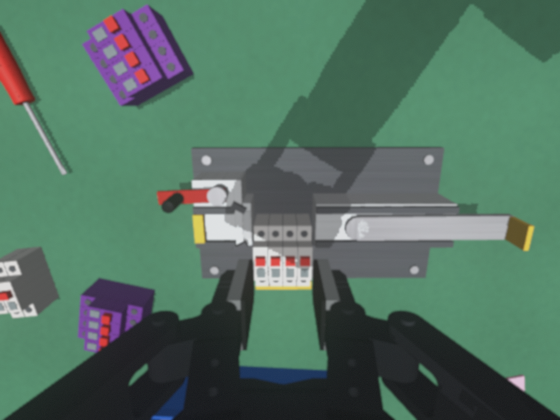

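The pack now sits against the back stop: its toggles are at (283,262) and the stop edge at (283,288). Next I'll check squareness from depth, then push the bar.

```bash
python3 - <<'E'
from fit import *
c,p,d=load('w2');X=cloud(c,d);z=X[...,2];v,u=np.indices(d.shape)
t=(d>0)&(z>76.5)&(z<84)&(u>254)&(u<313)&(v>235)&(v<292);r=rect(X,t);print('nose',r,F([*r[0],80]))
t=(d>0)&(z>57)&(z<63)&(u>240)&(u<320)&(v>205)&(v<245);r=rect(X,t);print('front shoulder',r,F([*r[0],60]))
for s in (0,np.pi):
    print(kinematics.inverse_kinematics(W(-37,312,155),down(psi+s)))
q=min((down(psi+s) for s in (0,np.pi)),key=lambda q:abs(kinematics.inverse_kinematics(W(-37,312,155),q)[5]))
fingers.command_gripper(0,30)
bot.move_ptp(W(-37,312,230),q);bot.move_linear(W(-37,312,155),150);rep('low')
r=bot.move_linear(W(-37,180,155),80,f_stop=20);rep('a',r)
if not r: r=bot.move_linear(W(-37,124,155),50,f_stop=20);rep('b',r)
if not r: r=bot.move_linear(W(-37,106,155),15,f_stop=22);rep('c',r)
E
```

```text
nose (array([537.5, -91.3]), array([46.4, 69.7]), 4.05, 1579) [ 6.8  0.4 80. ]
front shoulder (array([496.5, -97.3]), array([51.2, 97.7]), 2.45, 1269) [-34.5  -3.   60. ]
[ 2.04201325e-01  4.73423532e-01  1.68953393e+00 -4.44089210e-16
  9.78635193e-01  1.40845873e-01]
NoneTraceback (most recent call last):
  File "<stdin>", line 7, in <module>
  File "<stdin>", line 7, in <lambda>
TypeError: 'NoneType' object is not subscriptable
```

Pack: x 6.8 (±2 calibration), yaw within 0.4° of the fixture. It's home.

```bash
python3 - <<'E'
from h import *
q=down(psi)
fingers.command_gripper(0,30)
bot.move_ptp(W(-37,312,230),q);bot.move_linear(W(-37,312,155),150);rep('low')
r=bot.move_linear(W(-37,180,155),80,f_stop=20);rep('a',r)
if not r: r=bot.move_linear(W(-37,124,155),50,f_stop=20);rep('b',r)
if not r: r=bot.move_linear(W(-37,106,155),15,f_stop=22);rep('c',r)
E
```

```text
low 10.95 F [-36.5 311.9 155.8] f [-0.3 -0.5  0.2] gap 0.1
a False 12.75 F [-37.1 180.  154.8] f [ 0.2 -0.6  0.2] gap -0.1
b False 14.02 F [-36.9 124.1 155.1] f [-0.7 -0.4  1.2] gap -0.1
c True 14.77 F [-37.2 115.1 155. ] f [1. 3. 2.] gap -0.3
```

```bash
python3 - <<'E'
from h import *
bot.move_linear(W(-37,140,155),150);bot.move_linear(W(-37,140,250),200)
bot.move_ptp(W(-110,0,350),down(psi+np.pi/2)); look('w3');rep()
from fit import *
c,p,d=load('w3');X=cloud(c,d);z=X[...,2];v,u=np.indices(d.shape)
G=np.stack([(X[...,0]-O[0])*np.cos(psi)+(X[...,1]-O[1])*np.sin(psi),-(X[...,0]-O[0])*np.sin(psi)+(X[...,1]-O[1])*np.cos(psi),z],-1)
x,y=G[...,0],G[...,1];V=p.max(2)
def box(n,m): r=cv2.minAreaRect(np.c_[x[m],y[m]].astype(np.float32)); print(n,np.round(r[0],1),np.round(r[1],1),round(r[2],1),m.sum())
box('tab',(z>104)&(z<112)&(abs(y-100)<20))
box('pin',(z>112)&(z<126)&(y<-80)&(x<0)&(abs(x+70)<40))
box('nose',(z>76.5)&(z<86)&(abs(y)<45)&(x>-25)&(x<45))
box('bar',(z>70)&(z<78)&(abs(y)<85)&(x>-56)&(x<-16))
for Y in (-38,38): 
  m=(z>70)&(z<78)&(abs(y-Y)<8)&(x>-56)&(x<-16);print(Y,np.percentile(x[m],[2,98]))
E
```

```text
17.44 F [-1.099e+02  2.000e-01  3.496e+02] f [-0.4  0.6 -0.9] gap -0.5
tab [-38.8 100.7] [29.6  6.2] 0.6 181
pin [ -78.4 -119.1] [12.7 13.5] 82.5 195
nose [-10.1  -1. ] [16.2 72. ] 4.3 214
bar [-36.  -0.] [ 40.  169.9] 0.0 4101
-38 [-52.80426791 -23.00226984]
38 [-53.46323238 -18.51575224]
```

View pics/w3.png

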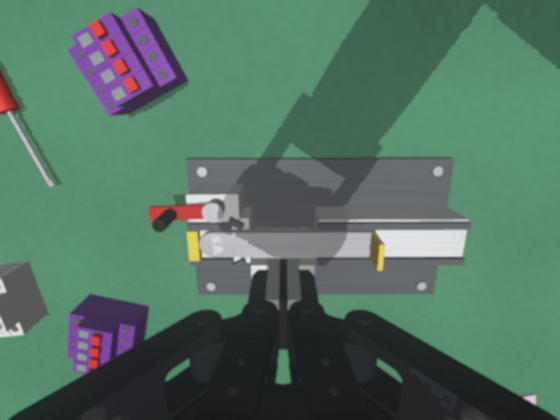

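The bar is home: its round end at (208,245) meets the end stop at (193,246), and the tab reads y = 100.7 against a nominal 101. The keeper pin is at (165,218). I'll cage the pin between the fingers and swing it.

```bash
python3 - <<'E'
from h import *
P=lambda th,z,off=0:W(-80+45*np.sin(th)+off*np.cos(th),-75-45*np.cos(th)+off*np.sin(th),z)
q=lambda th:down(psi+th)
fingers.command_gripper(26,30)
t0=0.06
bot.move_ptp(P(t0,230),q(t0)); bot.move_linear(P(t0,161),80,f_stop=10); rep('low')
for th in np.linspace(t0,1.5,8)[1:]:
    r=bot.move_linear(P(th,161),60,orientation=q(th),f_stop=25)
    if r: rep('hit',th);break
rep('arc')
if not r:
    r=bot.move_linear(P(np.pi/2,161,10),20,orientation=q(np.pi/2),f_stop=10);rep('end',r)
    if r or 1:
        x=telemetry.read_state()['ee_pos'];f=F(x)
        bot.move_linear(W(f[0],f[1]-3,161),40)
    bot.move_linear(W(f[0],f[1]-3,260),120)
    bot.move_ptp(W(-150,-20,330),down(psi+np.pi/2)); look('w4');rep()
E
```

```text
low 20.04 F [ -77.1 -120.1  161.5] f [ 0.8  0.2 -0.3] gap 26.1
arc 22.55 F [-35.2 -78.3 161. ] f [-0.3  0.3 -0.4] gap 26.1
end True 23.1 F [-34.9 -68.2 161.1] f [ 0.9 -3.7  1.4] gap 25.7
25.01 F [-149.5  -20.3  329.4] f [0.2 0.5 0.6] gap 25.9
```

View pics/w4.png

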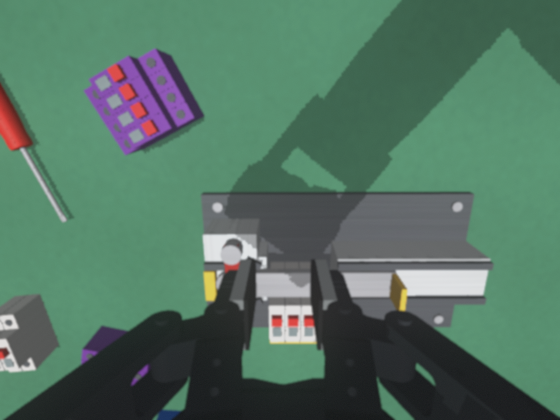

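The pack toggles at (293,322) are still against the stop and the bar is still home. The finger partly hides the keeper at (232,265), so I'll take one more look from a clear pose.

```bash
python3 - <<'E'
from fit import *
bot.move_ptp(W(-195,0,330),down(psi+np.pi/2)); look('w5');rep()
c,p,d=load('w5');X=cloud(c,d);z=X[...,2]
x=(X[...,0]-O[0])*np.cos(psi)+(X[...,1]-O[1])*np.sin(psi);y=-(X[...,0]-O[0])*np.sin(psi)+(X[...,1]-O[1])*np.cos(psi)
def box(n,m): r=cv2.minAreaRect(np.c_[x[m],y[m]].astype(np.float32)); print(n,np.round(r[0],1),np.round(r[1],1),round(r[2],1),m.sum())
box('pin',(z>114)&(z<125)&(y<-50)&(y>-100)&(x>-75)&(x<0))
box('tab',(z>104)&(z<112)&(abs(y-100)<20)&(x<0))
box('nose',(z>76.5)&(z<86)&(abs(y)<45)&(x>-25)&(x<40))
E
```

```text
25.38 F [-194.4   -0.5  329.7] f [0.2 0.2 0.2] gap 26.1
pin [0. 0.] [0. 0.] 0.0 0
tab [0. 0.] [0. 0.] 0.0 0
nose [ 7.5 -0.6] [72.  47.8] 89.6 1681
```

View pics/w5.png

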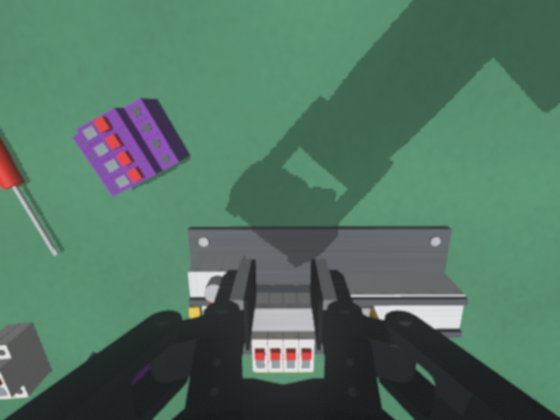

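The pack reads x = 7.5 with 0.4° yaw, so it's home, but the keeper is hidden by the finger. I'll shift sideways for a clear view of the keeper and tab.

```bash
python3 - <<'E'
from fit import *
fingers.command_gripper(0)
bot.move_ptp(W(-110,30,350),down(psi+np.pi/2)); look('w6');rep()
c,p,d=load('w6');X=cloud(c,d);z=X[...,2]
x=(X[...,0]-O[0])*np.cos(psi)+(X[...,1]-O[1])*np.sin(psi);y=-(X[...,0]-O[0])*np.sin(psi)+(X[...,1]-O[1])*np.cos(psi)
def box(n,m): r=cv2.minAreaRect(np.c_[x[m],y[m]].astype(np.float32)); print(n,np.round(r[0],1),np.round(r[1],1),round(r[2],1),m.sum())
box('pin',(z>114)&(z<125)&(y<-50)&(y>-100)&(x>-75)&(x<0))
box('tab',(z>104)&(z<112)&(abs(y-100)<20)&(x<0))
red=(p[...,0]>120)&(p[...,1]<60)&(z>78)&(z<90)&(y<-45)&(x<10)
box('keeper',red)
E
```

```text
26.25 F [-110.3   30.   349.6] f [-0.   0.   0.2] gap 0.2
pin [-35.6 -74.5] [13.8 13. ] 51.2 168
tab [-38.4 100.8] [29.2  6.1] 0.7 167
keeper [-33.6 -70.8] [17.1  6. ] 6.2 8
```

View pics/w6.png

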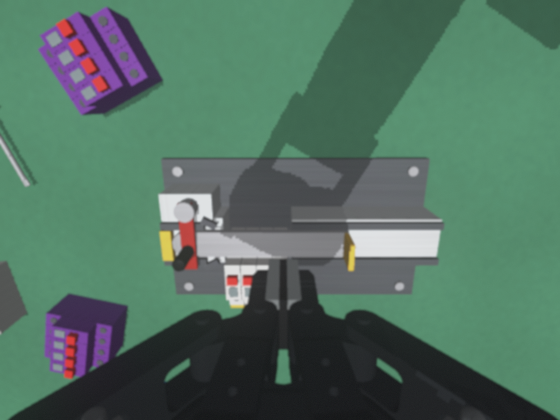

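The keeper at (188,240) lies across the bar, with its pin at (-35.6,-74.5) against a nominal (-35,-75). The bar is home against the end stop at (166,246), and the pack is home.

```bash
python3 -c "
from workcell import ticket; print(ticket.job_done())"
```

```text
the job is handed in; nothing more can be done
None
```

The job is handed in: the pack is square against the back stop, the bar is fully home against the end stop, and the keeper is closed over the bar. The robot never moved near the spare, screwdriver or meter, and it took about 26 s of the 61 s allowed.

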